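# Build the test-sieve stack on the shaker

## Task

Build the sieve stack on the round shaker base for the next sample: first the receiver pan with the plain solid floor, on it the sieve with the fine wire mesh, then the taller sieve with the large round holes, and the lid with the knob on top. Each part must sit level and fully home on the one below it. Leave the other things on the bench where they are.

Things in the scene. Friction and masses are not known exactly. Their poses are not given: they have to be found in the camera images.
- base_mouth (a point): Fixed shaker base: white round housing 110 mm across and 34 mm high, with a steel ring (outside 60 mm, bore 54 mm, bore 12 mm deep) standing 16 mm up from its middle. The point is the centre of the ring's top edge, 50 mm above the bench; z is up. The pan goes into this ring.
- pan_center (a point): Receiver pan: the lowest open round steel part, plain solid floor, 60 mm across, wall 3 mm, 35 mm high. Cone spigot under it (9 mm deep, 41 mm across at its foot, 50 mm at the top), then a flat 60 mm shoulder; it centres itself in the 54 mm bore below until the shoulder rests on that rim. Point on the axis, half-way up: 17.5 mm above its underside. Loose, 70 to 140 g; grip across the outside. z is its axis, up.
- fine_sieve_center (a point): Fine sieve: open round steel part with a fine square wire mesh inside, outside diameter 60 mm, wall 3 mm, 41 mm high overall. Same spigot and shoulder as the pan (shoulder 9 mm above the underside; the spigot goes 9 mm into the part below). The point is on the axis, half-way up: 20.5 mm above its underside, 20.5 mm below its rim. Loose, about 75 to 155 g. Grip across the outside. z is its axis, up.
- coarse_sieve_center (a point): Coarse sieve: the tallest open round steel part, with a plate of nineteen 8 mm round holes inside, outside diameter 60 mm, wall 3 mm, 53 mm high overall. Same spigot and shoulder (shoulder 9 mm above the underside). The point is on the axis, half-way up: 26.5 mm above its underside, 26.5 mm below its rim. Loose, about 90 to 185 g. Grip across the outside. z is its axis, up.
- lid_knob (a point): Lid: round steel disc 60 mm across with a black upright knob, 22 mm in diameter and 34 mm tall, in its middle; 51 mm high overall. Same spigot and shoulder (shoulder 9 mm above the underside; disc top 17 mm above the underside). The point is on the knob's axis at the height to grip, 39 mm above the underside, 22 mm above the disc, 12 mm below the knob's top. Loose, 70 to 140 g. z is its axis, up.
- wind_timer: Bystander, loose: white round wind-up timer, 62 mm across, 34 mm high with its small red knob. Origin at the centre of its underside. Leave it.
- labels: Bystander, loose: white roll of labels lying flat, 62 mm across, 25 mm high. Origin at the centre of its underside. Leave it.
- serum_vial: Bystander, loose: small clear vial with a white cap, standing, 22 mm across, 44 mm high. Origin at the centre of its underside. Leave it.
- slides: Bystander, loose: closed green slide box, 71 x 100 x 36 mm, far side of the work. Origin at the centre of its underside. Leave it.
- tweezers: Bystander, loose: steel forceps lying flat, 127 mm long along its y axis, 14 mm wide, 8 mm high. Origin at the centre of its underside. Leave it.

How it is judged:
At the end, for the whole second after the job is handed in: Pan in the base's ring, fine sieve on the pan, coarse sieve on the fine sieve, lid on the coarse sieve: each with its shoulder on the rim below (height within 3 mm), its axis within 5 mm of the one below and upright within 0.06 rad, all at rest for the last second (z of pan_center in the frame of base_mouth between 0.0055 and 0.0115 m and horizontal distance between pan_center and base_mouth below 0.005 m and angle between each of pan_center, fine_sieve_center, coarse_sieve_center, lid_knob's own z axis and vertical below 0.06 rad and z of fine_sieve_center in the frame of pan_center between 0.026 and 0.032 m and horizontal distance between fine_sieve_center and pan_center below 0.005 m and z of coarse_sieve_center in the frame of fine_sieve_center between 0.035 and 0.041 m and horizontal distance between coarse_sieve_center and fine_sieve_center below 0.005 m and z of lid_knob in the frame of coarse_sieve_center between 0.0535 and 0.0595 m and horizontal distance between lid_knob and coarse_sieve_center below 0.005 m); the robot touches nothing.
It fails at once if a bystander (timer, label roll, vial, slide box, forceps) is moved more than 30 mm (distance of any of wind_timer, labels, serum_vial, slides, tweezers from where it was at the start of the episode above 0.03 m).
It also fails if it takes over 106 s, if anything falls off the work surface, if the arm or the gripper's body presses on something with over 40 N, if the wrist force passes 120 N, or if a joint passes its speed limit or range.

## Robot

A 6-joint arm with a two-finger parallel gripper is mounted at the origin on a cart in front of the work surface, level with it; the furniture and walls round the work are solid. World frame = base frame: x ahead of the robot, y to its left, z up, the work surface at z = 0. Lengths are in m, angles in rad, forces in N, time in s.
With the tool pointing down it reaches from about 0.35 to 0.725 m from the base axis. Payload 4.3 kg.
Tool frame: the origin (TCP) lies midway between the tips of the shut fingers; the grasp point (between the pads) lies arm.pinch_z behind it (arm.pinch_z is the distance from the TCP to the grasp point, in m); y points along the fingers, x is the direction in which the jaws open and shut, and the axes are right-handed (so a half turn about y gives the same grasp; the last joint's range is limited). The gripper opens to 85 mm and grips with 20 to 120 N. Pads are 22 mm wide; open, the fingers measure 114 mm over their backs; the gripper's body (76 mm by 85 mm) begins 54 mm behind the grasp point. The pads swing forward as they close: fully open they stand 13 mm farther back than shut.
Start: joints at [-1.308, 0.377, 0.081, 1.274, 0, 1.46], TCP at [0.209, -0.536, 0.231] pointing down, gripper open.
Joint ranges: [-2.72, 2.72], [-0.84, 1.66], [-1.02, 1.22], [-1.77, 2.12], [-1.37, 1.28], [-3.14, 3.14]. Speed limits (rad/s): [2.57, 2.57, 3.14, 3.14, 3.14, 3.14].

## Interface

Orientations are given as a unit quaternion [x, y, z, w].
In Python, from cell import arm, set_gripper, optics, status gives the robot as it stands. Calls block until the motion is done:
- arm.move_to(position, orientation): joint-space move of the TCP to a pose.
- arm.movel(position, attitude=None, rate=0.15): straight line of the TCP; attitude=None keeps the orientation; rate is the mean speed in m/s.
- arm.move_j(angles): joint-space move.
- set_gripper(opening, newtons=None): finger opening in m; newtons is the grip in N (None keeps the last); returns when the fingers have stopped.
- arm.hold(seconds).
- arm.inverse_kinematics(position, orientation): joint angles nearest the present ones, or None.
- optics.read_camera(name): name is "scene" or "top"; returns a dict with "pixels" (384x512x3 uint8, red, green, blue), "vfov" (degrees; the focal length in pixels is half the picture's height over the tangent of half this angle, whatever the lens; pixels are square), "cx", "cy" (the principal point, pixels), "k1" (the pictures are not rectified: a ray, as slopes to the right and down, at radius r is drawn at 1 + k1 r^2 times it, then the intrinsics apply), "extrinsics" (4x4, takes a point from world to camera coordinates). Camera axes: x right, y up, looking along -z (the intrinsics and any distortion apply to the point x, -y, -z); pixel columns grow to the right and rows downward; lengths in m; the calibration is good to about 2 mm. A picture is of the moment at which its call begins. There is no depth.
A pose or a line that the arm cannot do raises arm.Unreachable and nothing moves.
- arm.close_job(): hands the job in, once; it reports no verdict.
Readings, each from a call of its own:
- status.get_time_s(): time.
- status.get_q(): joint angles.
- status.get_qvel(): joint speeds.
- status.get_joint_torque(): joint torques, N m.
- status.get_ee_pos(): TCP position.
- status.get_tool_rot(): TCP orientation.
- status.get_force(): force on the tool from outside, world axes, zero at the start.
- status.get_wrist_torque(): the same for the moment, N m.
- status.get_opening(): finger opening in m.
Only numpy, scipy, OpenCV 4.12 (cv2) and the standard library are available. Lean on these libraries where they do the work, as an engineer would, in place of code of your own. Each camera call takes 0.05 s, during which the arm holds its last target.

## Working session

There is one attempt and no reset: what is moved stays moved. The work goes in short steps, each a Python script; the robot and the scene stay as the last script left them, time stands still between calls to the robot, and variables do not carry over. Pictures are saved under pics/ and viewed, and the job is handed in when it is done.

```bash
mkdir -p pics; ls
python3 - <<'E'
from cell import arm, set_gripper, optics, status
import cv2
for n in ("scene","top"):
    c=optics.read_camera(n); cv2.imwrite(f"pics/{n}0.png",c["pixels"][:,:,::-1])
    print(n,c["vfov"],c["cx"],c["cy"],c["k1"],c["extrinsics"])
print(arm.pinch_z,status.get_time_s(),status.get_ee_pos(),status.get_tool_rot(),status.get_opening())
E
```

```text
pics
scene 47.125325444379875 261.66646879474035 194.23927408181538 -0.05006494407032702 [[-0.7298163  -0.68340711 -0.01796885  0.40894734]
 [ 0.29416191 -0.33764734  0.89412697 -0.22079425]
 [-0.61711987  0.64726269  0.44745288 -0.84837194]
 [ 0.          0.          0.          1.        ]]
top 56.785877804648344 249.06980350850478 188.16111518609924 -0.01281051955441331 [[-0.02447395 -0.99929785 -0.02836952  0.04413035]
 [ 0.99768546 -0.02621565  0.06274125 -0.54453965]
 [-0.06344092 -0.02676834  0.99762654 -1.01339976]
 [ 0.          0.          0.          1.        ]]
0.0187 0.1 [ 0.20926454 -0.53494467  0.23046889] [-0.58357337  0.39916489 -0.39820774  0.58441433] 0.08507210752179609
```

View pics/scene0.png

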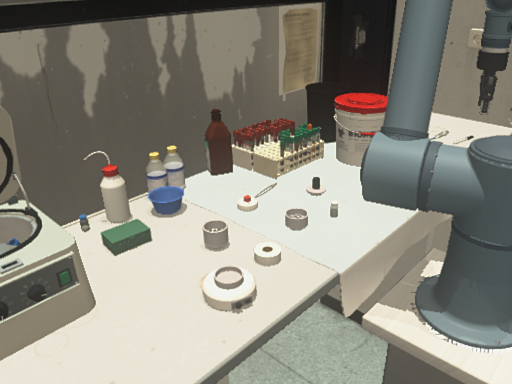

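View pics/top0.png

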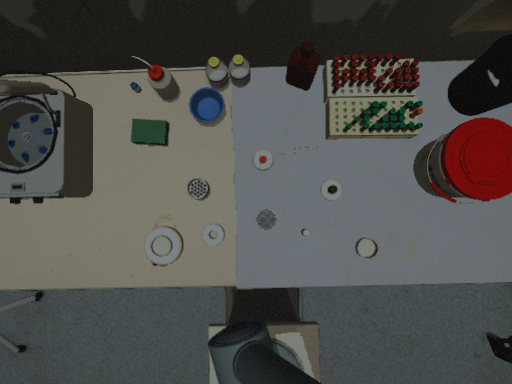

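Run:
```python
import cv2
t=cv2.imread("pics/top0.png"); s=cv2.imread("pics/scene0.png")
R=lambda i:cv2.resize(i,None,fx=6,fy=6,interpolation=cv2.INTER_CUBIC)
cv2.imwrite("pics/tA.png",R(t[170:270,130:260]))
cv2.imwrite("pics/tB.png",R(t[170:270,250:380]))
cv2.imwrite("pics/sA.png",R(s[210:310,190:320]))
```

```text
(no output)
```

View pics/tA.png

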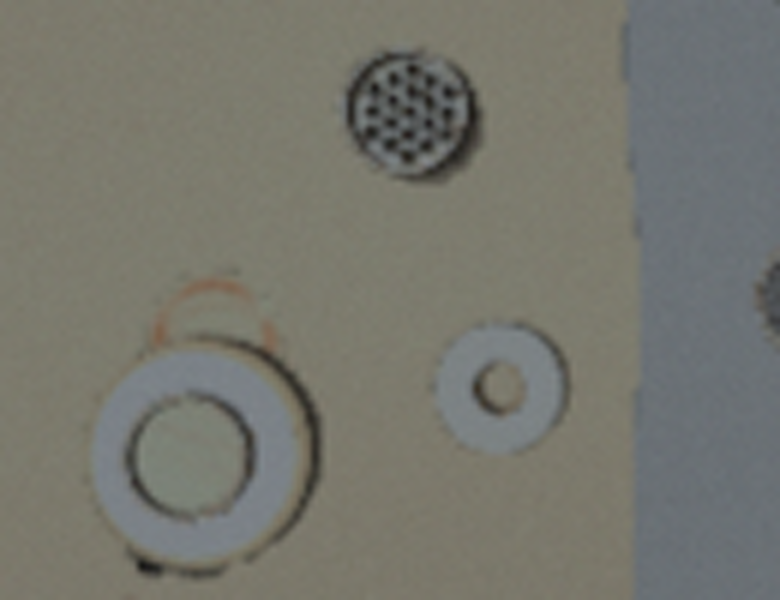

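View pics/tB.png

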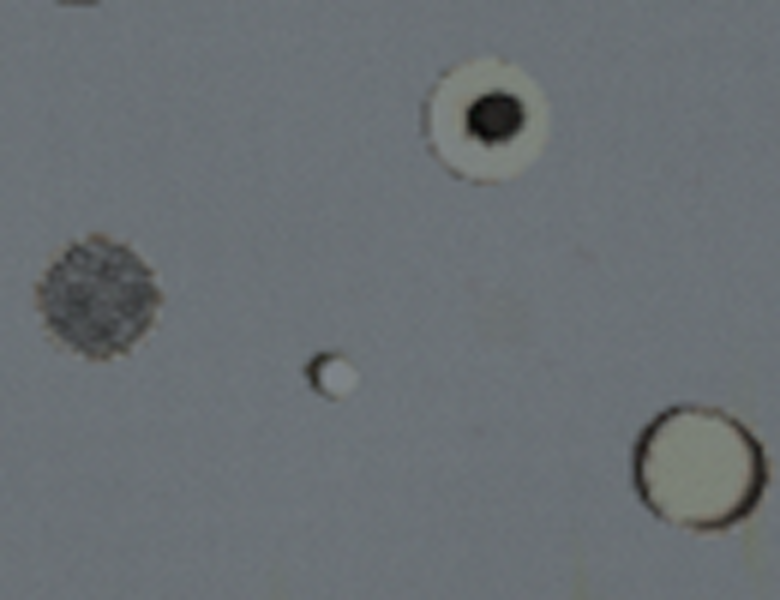

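View pics/sA.png

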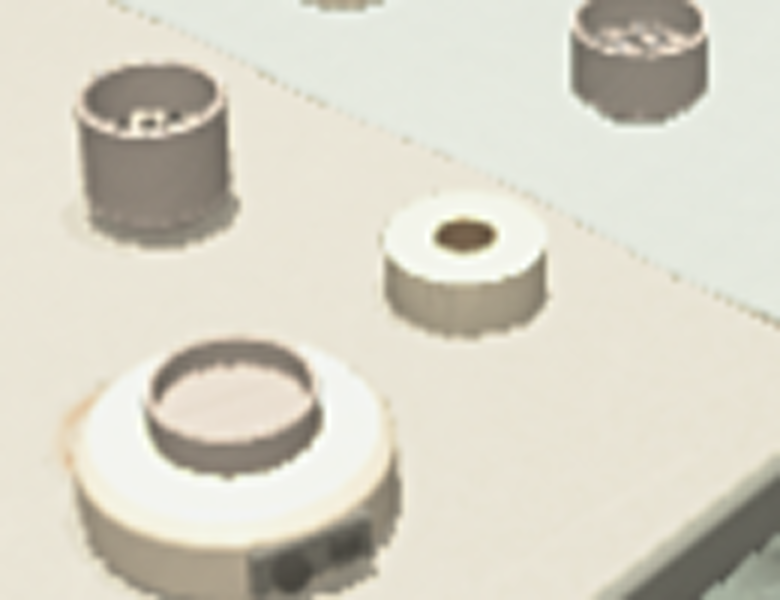

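```bash
cat > h.py <<'E'
import numpy as np, cv2
from scipy.optimize import least_squares
from cell import arm, set_gripper, optics, status
def proj(c,P):
    P=np.atleast_2d(P); E=c["extrinsics"]; p=P@E[:3,:3].T+E[:3,3]
    a=p[:,0]/-p[:,2]; b=-p[:,1]/-p[:,2]; k=1+c["k1"]*(a*a+b*b)
    f=192/np.tan(np.radians(c["vfov"]/2))
    return np.c_[c["cx"]+f*a*k, c["cy"]+f*b*k]
def solve(obs): # obs: list of (cam,(u,v),z)
    r=lambda x: np.concatenate([ (proj(c,[x[0],x[1],z])[0]-uv) for c,uv,z in obs])
    s=least_squares(r,[.5,0]); return s.x, s.fun
def circ(xy,z,r,n=48):
    t=np.linspace(0,2*np.pi,n); return np.c_[xy[0]+r*np.cos(t),xy[1]+r*np.sin(t),np.full(n,z)]
def crop(c,box,name,circs=(),f=6):
    x0,y0,x1,y1=box; im=cv2.resize(c["pixels"][y0:y1,x0:x1,::-1],None,fx=f,fy=f,interpolation=cv2.INTER_CUBIC)
    for P,col in circs:
        q=(proj(c,P)-[x0,y0]+.5)*f-.5
        cv2.polylines(im,[np.round(q).astype(int).reshape(-1,1,2)],False,col,1)
    cv2.imwrite("pics/"+name,im)
def px(box,u,v,f=6): return np.array([box[0]+(u+.5)/f-.5, box[1]+(v+.5)/f-.5])
E
cat > m.py <<'E'
from h import *
t=optics.read_camera("top"); s=optics.read_camera("scene")
A=(130,170,260,270);B=(250,170,380,270);S=(190,210,320,310)
O={"base":[(t,px(A,191,456.5),.05),(s,px(S,234,392),.05)],
"coarse":[(t,px(A,412,115),.053),(s,px(S,152,101),.053)],
"fine":[(t,px(B,99,297),.041)],"lid":[(t,px(B,488,121),.016),(t,px(B,497,117),.051)],
"pan":[(t,px(B,701,467),.035)],"labels":[(t,px(A,502,388),.025)],"vial":[(t,px(B,338,378),.044)],"timer":[(t,(263,160),.03)]}
X={}
for k,o in O.items():
    X[k],r=solve(o); print(k,X[k].round(4),r.round(2), [solve([q])[0].round(4) for q in o], "R",np.hypot(*X[k]).round(3))
np.save("X.npy",X,allow_pickle=True)
Z={"base":[(.05,.03)],"coarse":[(.053,.03),(0.009,.03)],"fine":[(.041,.03),(.009,.03)],"lid":[(.017,.03),(.051,.011)],"pan":[(.035,.03),(.009,.03)],"labels":[(.025,.031)]}
C=[(circ(X[k],z,r),(0,0,255)) for k in Z for z,r in Z[k]]
crop(t,A,"oA.png",C);crop(t,B,"oB.png",C);crop(s,S,"oS.png",C);crop(s,(230,170,360,270),"oS2.png",C)
im=np.vstack([np.hstack([cv2.imread("pics/oA.png"),cv2.imread("pics/oB.png")]),np.hstack([cv2.imread("pics/oS.png"),cv2.imread("pics/oS2.png")])])
E
python3 m.py
```

```text
base [0.3854 0.2826] [-1.12  1.04 -0.01 -1.81] [array([0.3883, 0.2794]), array([0.381 , 0.2866])] R 0.478
coarse [0.5448 0.1761] [-1.26  0.24  0.57 -1.67] [array([0.5453, 0.1725]), array([0.5399, 0.1821])] R 0.573
fine [ 0.4554 -0.0161] [0. 0.] [array([ 0.4554, -0.0161])] R 0.456
lid [ 0.5347 -0.2046] [-0.51  0.03  0.49 -0.03] [array([ 0.5348, -0.2061]), array([ 0.5347, -0.2032])] R 0.573
pan [ 0.3693 -0.2951] [0. 0.] [array([ 0.3693, -0.2951])] R 0.473
labels [0.4153 0.1361] [0. 0.] [array([0.4153, 0.1361])] R 0.437
vial [ 0.4152 -0.1263] [0. 0.] [array([ 0.4152, -0.1263])] R 0.434
timer [ 0.6249 -0.0121] [0. 0.] [array([ 0.6249, -0.0121])] R 0.625
```

View pics/oA.png

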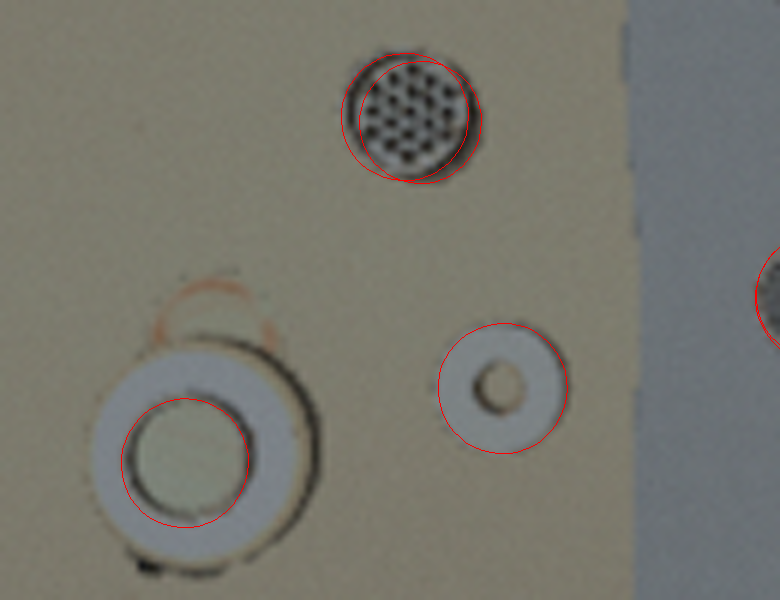

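View pics/oS.png

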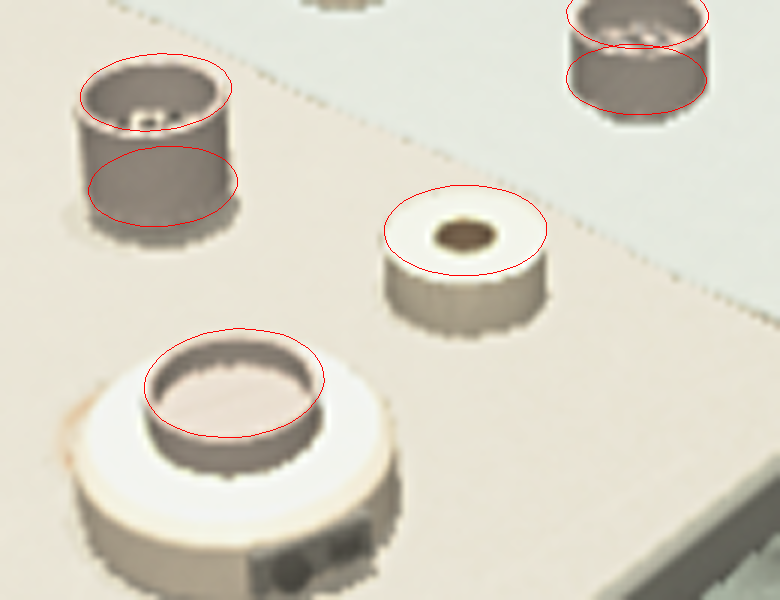

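View pics/oB.png

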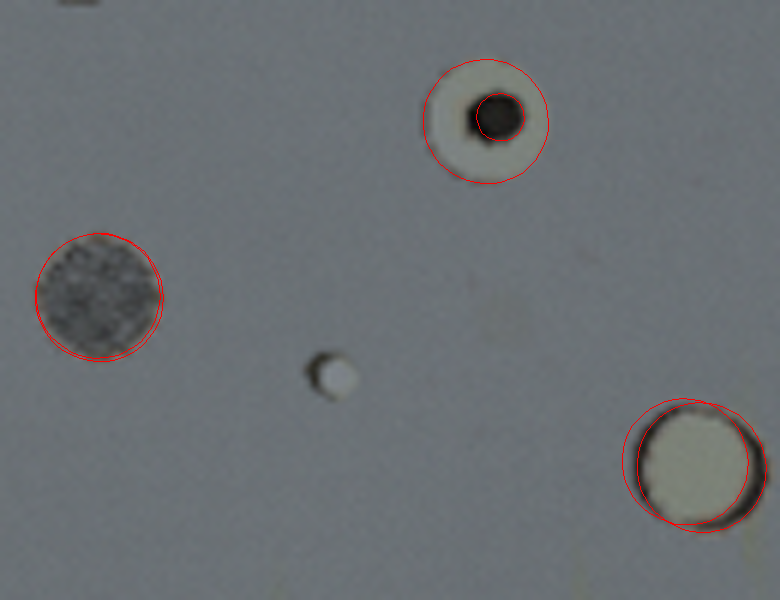

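View pics/oS2.png

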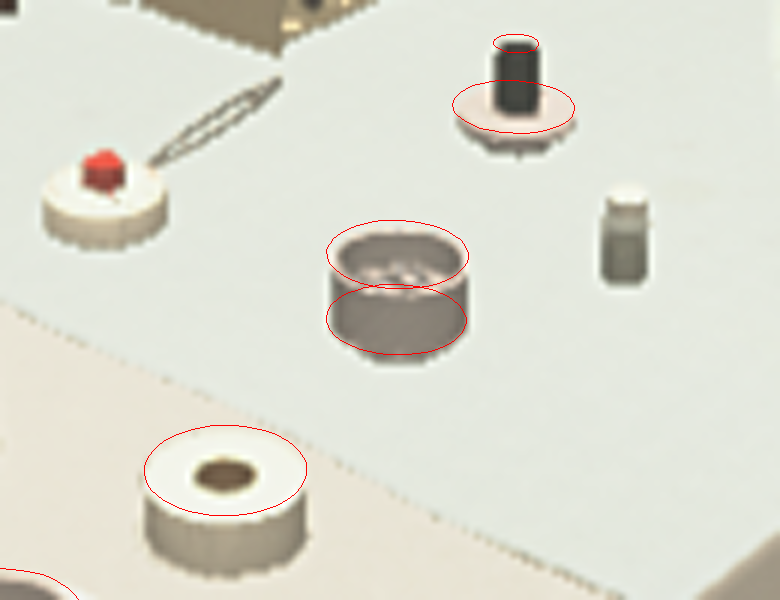

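```bash
cat >> h.py <<'E'
from scipy.spatial.transform import Rotation as Ro
def quat(th): # jaw direction angle th in world xy, tool y down
    x=np.array([np.cos(th),np.sin(th),0]); y=np.array([0,0,-1.]); z=np.cross(x,y)
    return Ro.from_matrix(np.c_[x,y,z]).as_quat()
E
python3 - <<'E'
from h import *
print(Ro.from_quat(status.get_tool_rot()).as_matrix().round(3), status.get_q())
X=np.load("X.npy",allow_pickle=True).item()
for k,p in X.items():
    if k in("vial","labels","timer"):continue
    a=np.arctan2(p[1],p[0])
    for d in range(-90,271,45):
        for z in (.004,.25):
            q=arm.inverse_kinematics([p[0],p[1],z],quat(a+np.radians(d)))
            print(k,d,z,None if q is None else np.round(q,2))
E
```

```text
[[ 0.364 -0.     0.931]
 [-0.931  0.001  0.364]
 [-0.001 -1.     0.   ]] [-1.30830122e+00  3.77815273e-01  8.01991729e-02  1.27438285e+00
  1.71793226e-05  1.46049082e+00]
base -90 0.004 [ 0.5   0.39 -0.55  0.63  0.    3.01]
base -90 0.25 [ 0.5   0.17 -0.14  1.25  0.    3.01]
base -45 0.004 [ 0.5   0.39 -0.55  0.63  0.    2.22]
base -45 0.25 [ 0.5   0.17 -0.14  1.25  0.    2.22]
base 0 0.004 [ 0.5   0.39 -0.55  0.63  0.    1.44]
base 0 0.25 [ 0.5   0.17 -0.14  1.25  0.    1.44]
base 45 0.004 [ 0.5   0.39 -0.55  0.63  0.    0.65]
base 45 0.25 [ 0.5   0.17 -0.14  1.25  0.    0.65]
base 90 0.004 [ 0.5   0.39 -0.55  0.63  0.   -0.13]
base 90 0.25 [ 0.5   0.17 -0.14  1.25  0.   -0.13]
base 135 0.004 [ 0.5   0.39 -0.55  0.63  0.   -0.92]
base 135 0.25 [ 0.5   0.17 -0.14  1.25  0.   -0.92]
base 180 0.004 [ 0.5   0.39 -0.55  0.63  0.   -1.7 ]
base 180 0.25 [ 0.5   0.17 -0.14  1.25  0.   -1.7 ]
base 225 0.004 [ 0.5   0.39 -0.55  0.63  0.   -2.49]
base 225 0.25 [ 0.5   0.17 -0.14  1.25  0.   -2.49]
base 270 0.004 [ 0.5   0.39 -0.55  0.63  0.    3.01]
base 270 0.25 [ 0.5   0.17 -0.14  1.25  0. 
[... 3026 characters left out ...]
[-0.81  0.38 -0.57  0.62  0.    1.44]
pan 0 0.25 [-0.81  0.16 -0.16  1.25  0.    1.44]
pan 45 0.004 [-0.81  0.38 -0.57  0.62  0.    0.65]
pan 45 0.25 [-0.81  0.16 -0.16  1.25  0.    0.65]
pan 90 0.004 [-0.81  0.38 -0.57  0.62  0.   -0.13]
pan 90 0.25 [-0.81  0.16 -0.16  1.25  0.   -0.13]
pan 135 0.004 [-0.81  0.38 -0.57  0.62  0.   -0.92]
pan 135 0.25 [-0.81  0.16 -0.16  1.25  0.   -0.92]
pan 180 0.004 [-0.81  0.38 -0.57  0.62  0.   -1.71]
pan 180 0.25 [-0.81  0.16 -0.16  1.25  0.   -1.71]
pan 225 0.004 [-0.81  0.38 -0.57  0.62  0.   -2.49]
pan 225 0.25 [-0.81  0.16 -0.16  1.25  0.   -2.49]
pan 270 0.004 [-0.81  0.38 -0.57  0.62  0.    3.01]
pan 270 0.25 [-0.81  0.16 -0.16  1.25  0.    3.01]
```

```bash
cat >> h.py <<'E'
def P(x,y,z): return [float(x),float(y),float(z)]
def rep(tag=""):
    print(tag,"t",round(status.get_time_s(),2),"p",np.round(status.get_ee_pos(),4),"op",round(status.get_opening(),4),"F",np.round(status.get_force(),1),"M",np.round(status.get_wrist_torque(),2))
E
python3 - <<'E'
from h import *
X=np.load("X.npy",allow_pickle=True).item()
x,y=solve([(optics.read_camera("top"),px((250,170,380,270),701,467),.035)])[0]
a=np.arctan2(y,x)
arm.move_to(P(x,y,.12),quat(a+np.pi/2)); rep("above")
arm.movel(P(x,y,.006),rate=.12); rep("down")
set_gripper(.05,20); rep("sq1"); set_gripper(.085)
q=status.get_q(); q=list(q); q[5]+=np.pi/2; arm.move_j(q); rep("rot")
set_gripper(.05,30); rep("sq2")
arm.movel(P(x,y,.02),rate=.1); rep("lift")
E
```

```text
above t 1.67 p [ 0.3696 -0.2958  0.1204] op 0.0851 F [ 0.7 -0.2  0.2] M [ 0.01  0.01 -0.02]
down t 2.77 p [ 0.3698 -0.2957  0.0066] op 0.0855 F [ 0.9 -0.5  0.8] M [0.01 0.03 0.02]
sq1 t 3.13 p [ 0.3697 -0.2964  0.007 ] op 0.058 F [-1.8 -2.7  6.8] M [-0.42  0.55 -0.01]
rot t 4.92 p [ 0.3692 -0.2947  0.0058] op 0.0849 F [-0.2 -1.  -0.2] M [-0.04  0.01  0.01]
sq2 t 5.29 p [ 0.3693 -0.2948  0.0062] op 0.06 F [-2.3  1.2  6.4] M [ 0.28  0.23 -0.02]
lift t 5.58 p [ 0.3698 -0.2956  0.0203] op 0.0598 F [ 0.1 -0.1 -0.9] M [0.03 0.02 0.  ]
```

Run:
```python
from h import *
p=status.get_ee_pos(); arm.movel(P(p[0],p[1],.16),rate=.25)
x,y=.3866,.281; a=np.arctan2(y,x)
arm.move_to(P(x,y,.16),quat(a)); arm.movel(P(x,y,.075),rate=.12); arm.hold(.3); rep("hover")
p=status.get_ee_pos(); u=p[2]-.006
s=optics.read_camera("scene"); t=optics.read_camera("top")
S=(190,210,320,310)
C=[(circ(p[:2],u+.035,.03),(0,0,255)),(circ(p[:2],u+.009,.03),(0,0,255)),(circ((x,y),.05,.03),(0,200,0))]
crop(s,S,"hS.png",C); crop(s,S,"hS0.png"); crop(t,(130,170,260,270),"hT.png",C)
```

```text
hover t 9.53 p [0.387  0.2813 0.0756] op 0.0597 F [-0.2 -0.4 -0.2] M [ 0.07 -0.02  0.04]
```

View pics/hS.png

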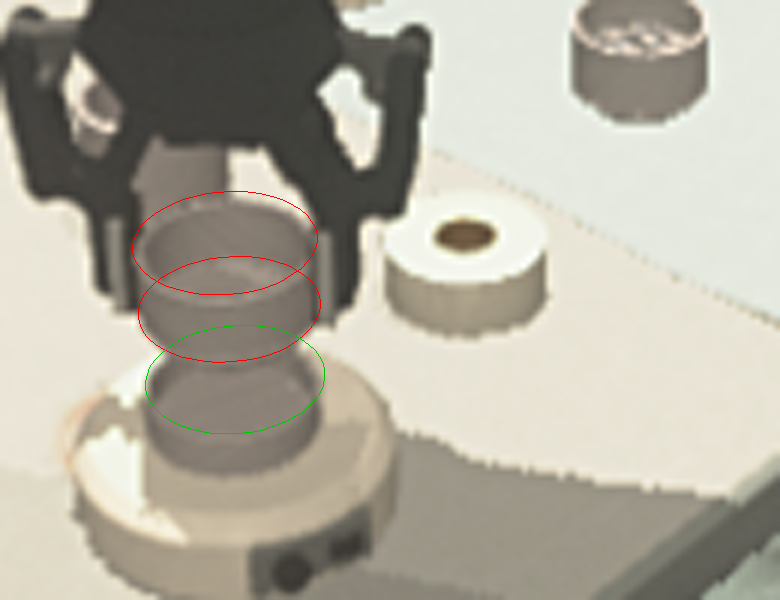

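View pics/hS0.png

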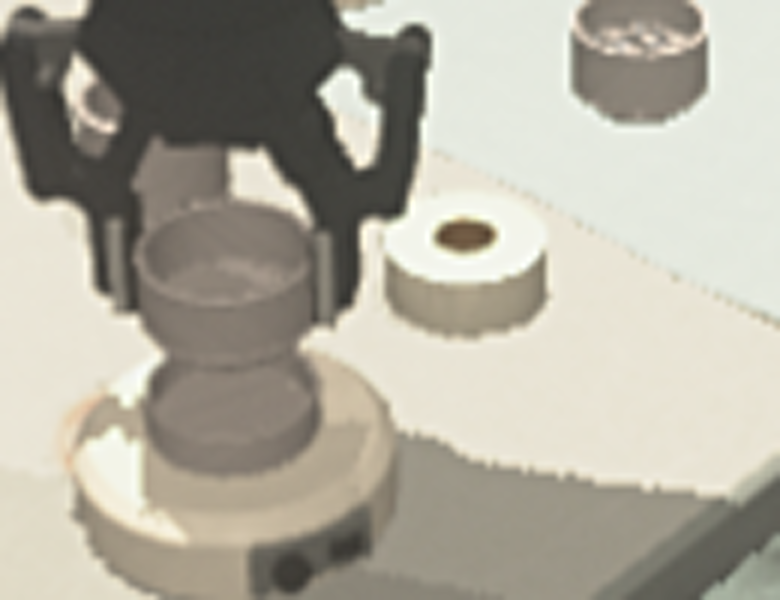

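View pics/hT.png

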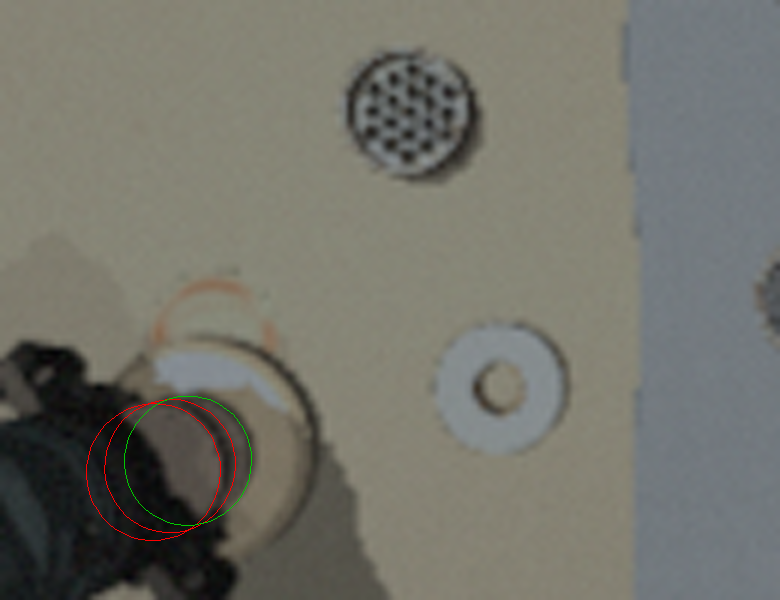

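Run:
```python
from h import *
t=optics.read_camera("top")
b=(145,225,195,270)
p=status.get_ee_pos();u=p[2]-.006
t["pixels"]=cv2.convertScaleAbs(t["pixels"],alpha=1.8)
crop(t,b,"z1.png",f=14)
crop(t,b,"z2.png",[(circ(p[:2],u+.035,.03),(0,0,255)),(circ(p[:2],u+.009,.03),(0,0,255)),(circ((.3883,.2794),.05,.03),(0,200,0))],f=14)
```

```text
(no output)
```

View pics/z1.png

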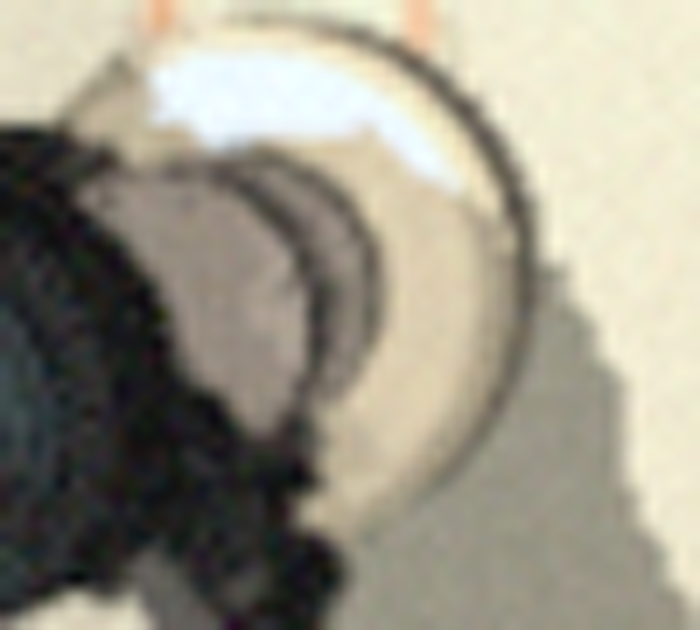

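View pics/z2.png

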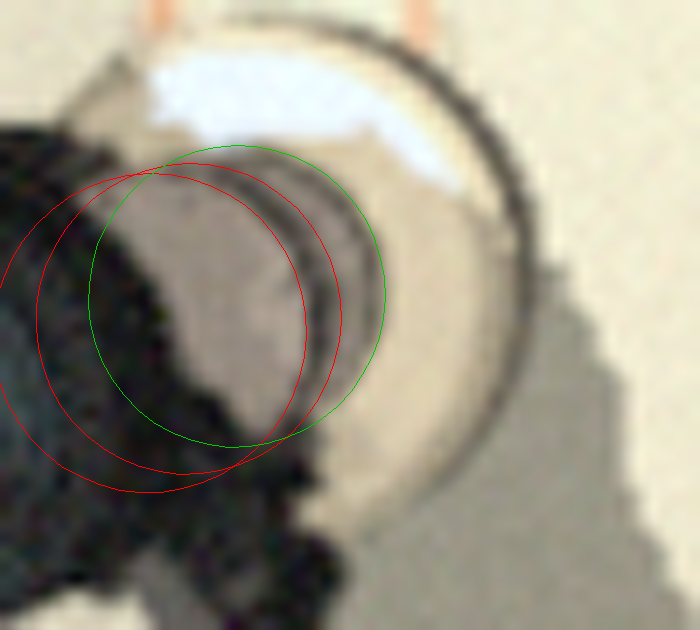

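Run:
```python
from h import *
x,y=.386,.2797
arm.movel(P(x,y,.06),rate=.1); rep()
for z in (.056,.052,.049,.047):
    arm.movel(P(x,y,z),rate=.05); rep(z)
    if abs(status.get_force()[2])>8: break
```

```text
t 9.97 p [0.3851 0.2792 0.0595] op 0.06 F [ 0.7  0.1 -0.4] M [ 0.01 -0.02  0.05]
0.056 t 10.22 p [0.386  0.2797 0.056 ] op 0.0599 F [ 0.4  0.3 -1.8] M [-0.04  0.06 -0.01]
0.052 t 10.47 p [0.3858 0.2796 0.0518] op 0.0602 F [-0.6 -0.4 -1.1] M [ 0.04 -0.   -0.01]
0.049 t 10.72 p [0.3865 0.2803 0.0492] op 0.06 F [ 0.8  2.9 -2. ] M [ 0.4  -0.13  0.03]
0.047 t 10.97 p [0.387  0.2808 0.0475] op 0.06 F [1.8 4.1 1.1] M [ 0.89 -0.25  0.04]
```

Run:
```python
from h import *
arm.movel(P(.387,.2822,.0475),rate=.05); arm.hold(.2); rep()
arm.movel(P(.387,.2822,.0462),rate=.05); arm.hold(.2); rep()
set_gripper(.085); arm.hold(.2); rep("open")
arm.movel(P(.387,.2822,.16),rate=.25)
p=[.4555,-.0165]; a=np.arctan2(p[1],p[0])
arm.move_to(P(*p,.16),quat(a+np.pi/2)); arm.hold(.2)
s=optics.read_camera("scene"); t=optics.read_camera("top"); rep()
C=[(circ((.387,.2822),.076,.03),(0,0,255))]
crop(s,(190,210,320,310),"p1.png"); crop(t,(130,215,195,270),"p2.png",C,f=11)
```

```text
t 11.43 p [0.3867 0.2817 0.0473] op 0.0603 F [ 0.3 -0.1 -0.3] M [-0.03 -0.11 -0.04]
 t 11.88 p [0.3867 0.2817 0.0472] op 0.0603 F [-4.2 -2.8 11.6] M [-0.48  0.58  0.  ]
open t 12.45 p [0.3869 0.2822 0.0461] op 0.0851 F [0.2 0.5 0.3] M [0.01 0.01 0.02]
 t 14.77 p [ 0.4555 -0.016   0.16  ] op 0.0849 F [-0.3 -0.3  0. ] M [-0.02  0.03 -0.  ]
```

View pics/p1.png

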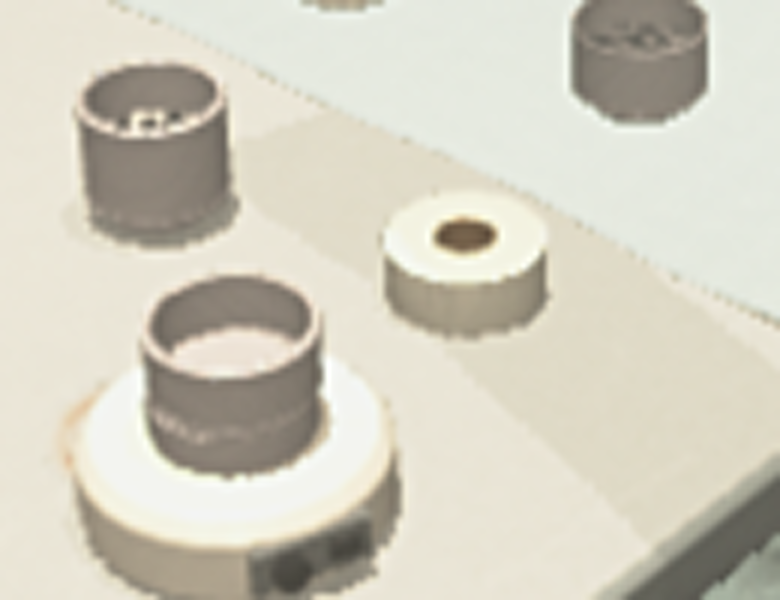

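View pics/p2.png

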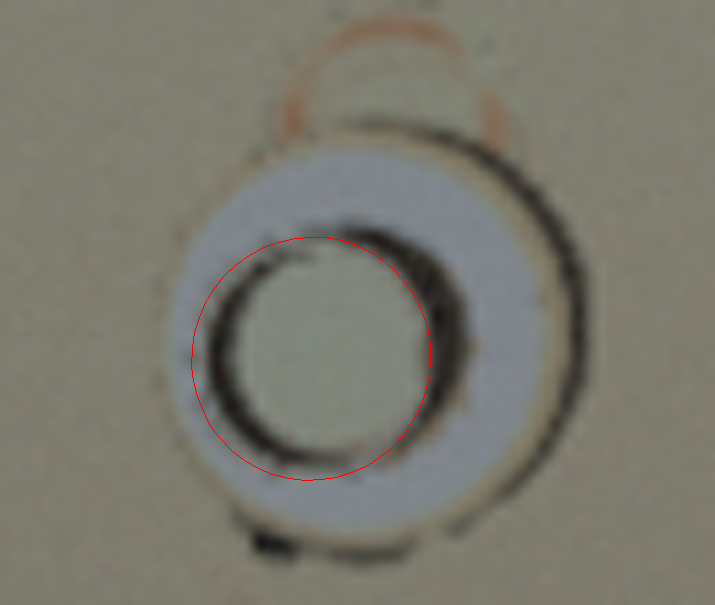

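```bash
cat >> h.py <<'E'
BX,BY=.387,.282
def pick(x,y,z,zup):
    arm.movel(P(x,y,z),rate=.12); rep("down")
    set_gripper(.05,20); rep("sq1"); set_gripper(.085)
    q=list(status.get_q()); q[5]+=np.pi/2; arm.move_j(q)
    set_gripper(.05,35); rep("sq2")
    arm.movel(P(x,y,zup),rate=.2); rep("lift")
def place(zseat,zup,x=BX,y=BY):
    arm.move_to(P(x,y,zup),quat(np.arctan2(y,x))); arm.hold(.2)
    arm.movel(P(x,y,zseat+.012),rate=.12); rep("hover")
    for d in (.008,.005,.003,.0015):
        arm.movel(P(x,y,zseat+d),rate=.05); arm.hold(.1); f=status.get_force(); rep(d)
        if np.hypot(f[0],f[1])>2.5 and abs(f[2])<10:
            x+=.0015*np.sign(f[0])*(abs(f[0])>1.2); y+=.0015*np.sign(f[1])*(abs(f[1])>1.2); print("shift",x,y)
        if abs(f[2])>12: print("STOP"); return False
    return x,y
E
python3 - <<'E'
from h import *
pick(.4555,-.0165,.008,.2)
print(place(.067+.008,.2))
E
```

```text
down t 16.18 p [ 0.4562 -0.0166  0.0086] op 0.0851 F [-0.1  0.5 -0.3] M [0.03 0.03 0.  ]
sq1 t 16.54 p [ 0.4561 -0.0167  0.0086] op 0.0593 F [-1.  -0.1  5.7] M [-0.04  0.25 -0.02]
sq2 t 18.69 p [ 0.4553 -0.0165  0.0082] op 0.0601 F [-1.  -0.7  5.5] M [ 0.08  0.32 -0.02]
lift t 19.8 p [ 0.4547 -0.0163  0.1988] op 0.0596 F [ 0.9  0.5 -1.2] M [-0.02 -0.01 -0.02]
hover t 22.27 p [0.3876 0.2823 0.0877] op 0.0598 F [0.4 0.4 0.1] M [ 0.07 -0.    0.01]
0.008 t 22.62 p [0.3871 0.2821 0.0832] op 0.0597 F [-0.4  0.5  0.1] M [ 0.01 -0.02  0.03]
0.005 t 22.97 p [0.3869 0.282  0.0799] op 0.0597 F [ 1.3 -0.1 -1.8] M [-0.03 -0.06 -0.06]
0.003 t 23.32 p [0.387 0.282 0.078] op 0.0595 F [-0.3  0.5 -0.9] M [-0.04 -0.01 -0.04]
0.0015 t 23.67 p [0.387  0.282  0.0765] op 0.0598 F [ 0.2  0.4 -1.1] M [-0.03  0.03 -0.02]
(0.387, 0.282)
```

Run:
```python
from h import *
arm.movel(P(BX,BY,.0745),rate=.05); arm.hold(.1); rep("seat")
set_gripper(.085); arm.hold(.2); rep("open")
arm.movel(P(BX,BY,.2),rate=.25)
x,y=.544,.175
arm.move_to(P(x,y,.14),quat(np.arctan2(y,x)+np.pi/2)); arm.hold(.2)
s=optics.read_camera("scene"); rep()
crop(s,(190,190,320,290),"f1.png")
```

```text
seat t 24.02 p [0.3874 0.2822 0.0752] op 0.0599 F [-0.2 -1.3  5.3] M [-0.22  0.36 -0.01]
open t 24.59 p [0.387  0.282  0.0744] op 0.0851 F [ 0.4 -0.5 -0.9] M [ 0.03 -0.01  0.01]
 t 26.88 p [0.5438 0.1754 0.1402] op 0.0849 F [-0.4 -0.4  0.5] M [-0.03  0.03 -0.05]
```

View pics/f1.png

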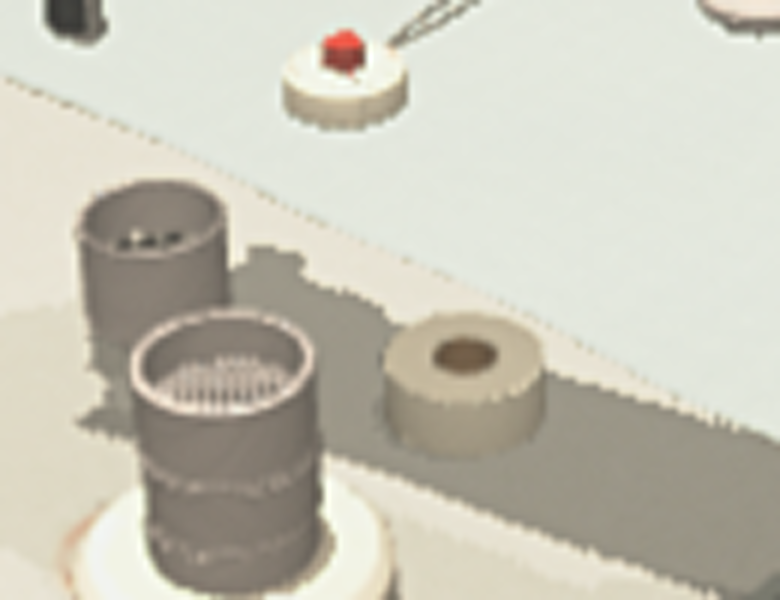

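The picture shows the fine sieve seated level on the pan, with its rim centred at about crop (223,362). Next I'll pick the coarse sieve.

Run:
```python
from h import *
pick(.544,.175,.014,.22)
r=place(.113,.22); print(r)
```

```text
down t 28.07 p [0.5448 0.1752 0.0148] op 0.085 F [-0.9 -0.1 -0.5] M [0.08 0.01 0.04]
sq1 t 28.43 p [0.5447 0.1751 0.015 ] op 0.0596 F [-2.3 -1.1  5.3] M [-0.03  0.17  0.05]
sq2 t 30.57 p [0.5442 0.1751 0.0142] op 0.0594 F [0.7 0.8 3.3] M [0.01 0.05 0.02]
lift t 31.75 p [0.5431 0.1748 0.2186] op 0.0591 F [ 0.5 -0.3 -1. ] M [ 0.04  0.   -0.03]
hover t 33.67 p [0.3876 0.2823 0.1256] op 0.0595 F [ 0.4 -0.4 -0.9] M [ 0.01 -0.01  0.03]
0.008 t 34.02 p [0.3872 0.2821 0.1213] op 0.059 F [ 0.2 -0.5 -1.2] M [ 0.   -0.07 -0.04]
0.005 t 34.38 p [0.3869 0.282  0.1179] op 0.0595 F [-1.  -0.   0.2] M [-0.03 -0.02  0.01]
0.003 t 34.73 p [0.387 0.282 0.116] op 0.0595 F [-0.  -0.6 -0.7] M [ 0.   -0.03 -0.03]
0.0015 t 35.08 p [0.387  0.282  0.1145] op 0.0594 F [ 0.6  1.  -1.3] M [-0.01  0.01  0.  ]
(0.387, 0.282)
```

Run:
```python
from h import *
arm.movel(P(BX,BY,.1125),rate=.05); arm.hold(.1); rep("seat")
set_gripper(.085); arm.hold(.2); rep("open")
arm.movel(P(BX,BY,.23),rate=.25)
x,y=.534,-.204
arm.move_to(P(x,y,.14),quat(np.arctan2(y,x)+np.pi/2)); arm.hold(.2)
s=optics.read_camera("scene"); rep()
crop(s,(190,160,320,260),"c1.png"); crop(s,(250,130,380,230),"c2.png")
```

```text
seat t 35.42 p [0.3874 0.2822 0.1131] op 0.0595 F [-1.   0.2  6. ] M [-0.21  0.33  0.04]
open t 36.01 p [0.387  0.282  0.1124] op 0.0852 F [-0.6  0.   0.2] M [ 0.03 -0.03 -0.01]
 t 38.74 p [ 0.5343 -0.2033  0.1402] op 0.0848 F [-0.8  0.5  0.6] M [-0.    0.03 -0.04]
```

View pics/c1.png

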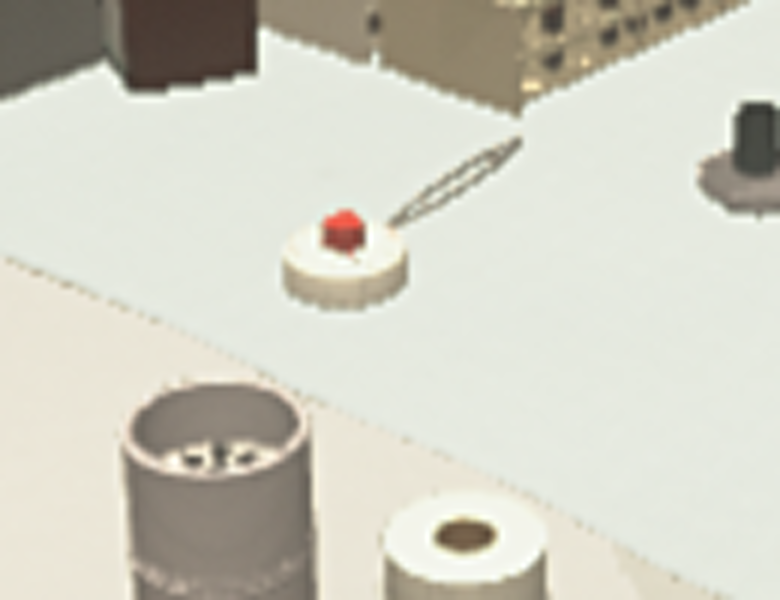

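View pics/c2.png

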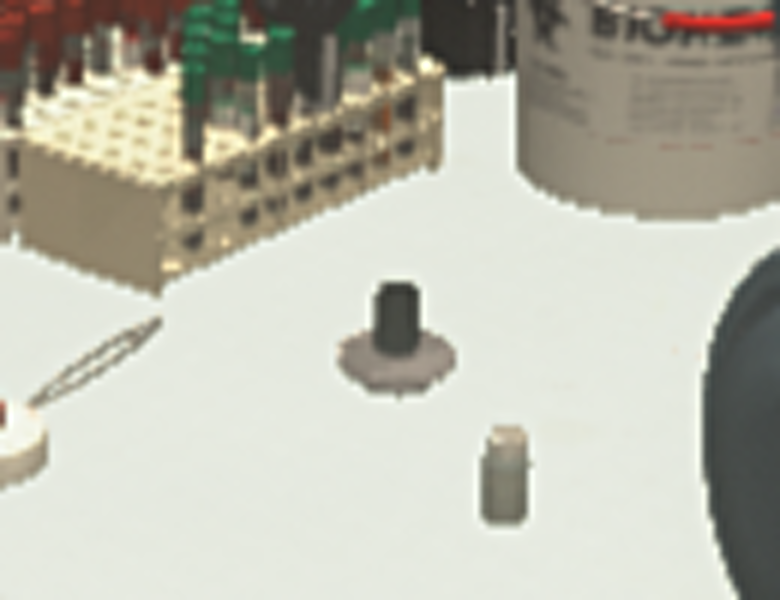

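Run:
```python
from h import *
x,y,z=.534,-.204,.023
arm.movel(P(x,y,z),rate=.12); rep("down")
set_gripper(.035,20); rep("pre"); set_gripper(.015); rep("sq1"); set_gripper(.04)
q=list(status.get_q()); q[5]+=np.pi/2; arm.move_j(q)
set_gripper(.015,35); rep("sq2")
arm.movel(P(x,y,.26),rate=.2); rep("lift")
r=place(.166,.26); print(r)
s=optics.read_camera("scene"); crop(s,(190,160,320,260),"l1.png")
```

```text
down t 39.87 p [ 0.5347 -0.2044  0.0238] op 0.0849 F [-1.   0.1  1. ] M [-0.04  0.    0.05]
pre t 40.41 p [ 0.534 -0.204  0.023] op 0.0347 F [-0.4 -0.1  0.6] M [-0.01  0.04  0.01]
sq1 t 40.67 p [ 0.5341 -0.2041  0.0231] op 0.021 F [ 0.2 -0.4  1.1] M [-0.02 -0.02  0.04]
sq2 t 42.69 p [ 0.5341 -0.204   0.0231] op 0.0204 F [-0.2 -0.8  2. ] M [0.02 0.01 0.08]
lift t 44.02 p [ 0.5334 -0.2037  0.2588] op 0.0209 F [ 0.5 -0.1 -1.1] M [-0.03  0.02  0.03]
hover t 46.9 p [0.3875 0.2822 0.1786] op 0.02 F [ 1.1  0.5 -0.4] M [ 0.04 -0.02 -0.  ]
0.008 t 47.25 p [0.3872 0.2821 0.1743] op 0.0211 F [ 0.4 -0.6 -1.1] M [ 0.01  0.07 -0.  ]
0.005 t 47.6 p [0.3869 0.282  0.1709] op 0.0211 F [ 0.2 -0.5 -0.4] M [-0.04  0.   -0.05]
0.003 t 47.95 p [0.387 0.282 0.169] op 0.0206 F [ 0.6  0.4 -1.4] M [-0.   -0.03 -0.03]
0.0015 t 48.3 p [0.387  0.282  0.1675] op 0.0206 F [ 0.2  0.  -0.7] M [ 0.02 -0.04  0.02]
(0.387, 0.282)
```

View pics/l1.png

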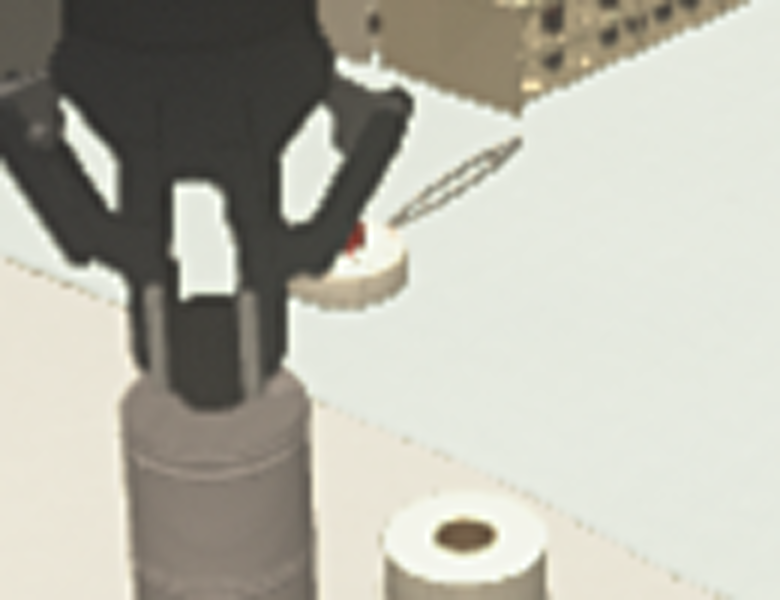

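The lid is on axis and just above its seat, so I'll seat it, release and check.

```bash
python3 - <<'E'
from h import *
arm.movel(P(BX,BY,.1655),rate=.05); arm.hold(.1); rep("seat")
set_gripper(.06); arm.hold(.2); rep("open")
arm.movel(P(BX,BY,.28),rate=.25)
arm.move_to(P(.45,-.15,.28),quat(np.arctan2(-.15,.45))); arm.hold(.5); rep()
s=optics.read_camera("scene"); t=optics.read_camera("top")
C=[(circ((BX,BY),z,r),(0,0,255)) for z,r in ((.05,.03),(.076,.03),(.108,.03),(.152,.03),(.16,.03),(.194,.011))]
crop(s,(170,180,290,310),"e1.png",f=4.5 and 4); crop(s,(170,180,290,310),"e2.png",C,f=4); crop(t,(130,130,320,270),"e3.png",f=4)
E
python3 -c "
import cv2,numpy as np
cv2.imwrite('pics/e12.png',np.hstack([cv2.resize(cv2.imread('pics/e%d.png'%i),(400,433)) for i in(1,2)]))"
```

```text
seat t 48.7 p [0.3875 0.2823 0.166 ] op 0.0205 F [-0.5  0.4  4.1] M [-0.07  0.07 -0.01]
open t 49.36 p [0.387  0.282  0.1654] op 0.0599 F [-0.6 -0.7 -0.3] M [ 0.06 -0.02 -0.01]
 t 52.08 p [ 0.4501 -0.1498  0.28  ] op 0.0601 F [ 0.6  0.3 -0.3] M [ 0.04  0.04 -0.03]
```

View pics/e12.png

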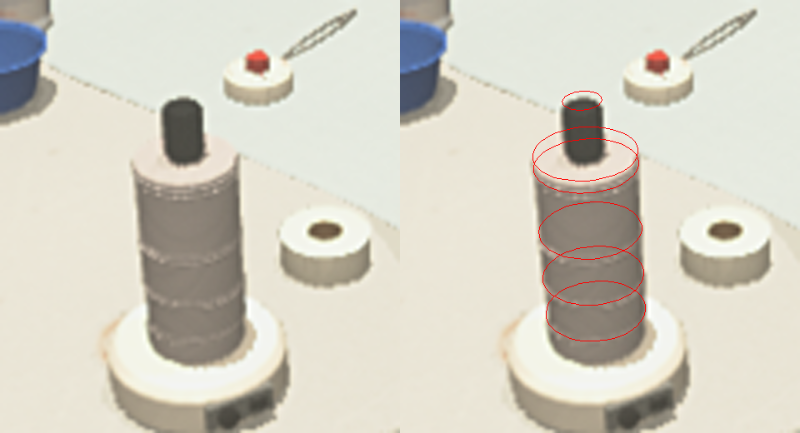

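View pics/e3.png

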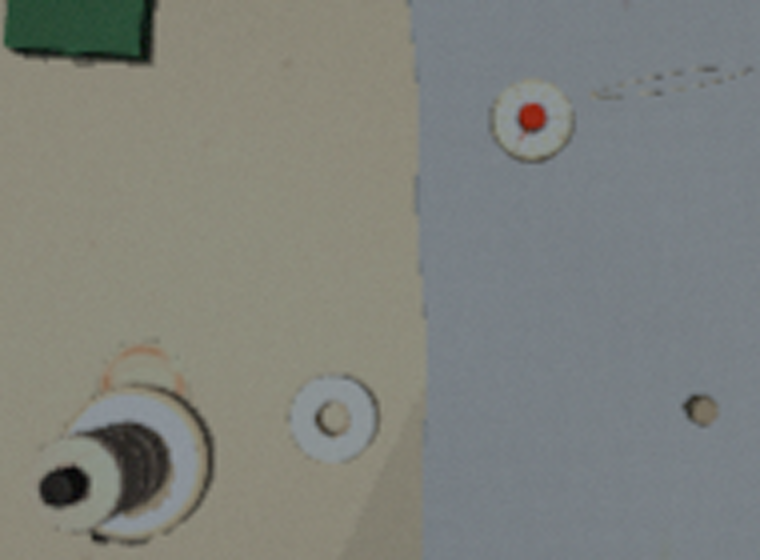

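Run:
```python
from h import *
rep(); arm.close_job()
```

```text
t 52.17 p [ 0.45 -0.15  0.28] op 0.0599 F [0.3 0.6 0.3] M [ 0.04 -0.   -0.02]
the job is handed in; nothing more can be done
```

The stack is built on the shaker base: pan, fine sieve, coarse sieve, then the lid. I handed it in at about 52 s; no verdict is reported.

**How it went:** I squeezed each part from two directions to centre it before lifting. The pan touched the side of the ring on the way in with about 4 N sideways. I moved it about 2 mm, and the other three went in on that corrected axis without side contact.

**Last checks:**
- **Seating:** each part met firm contact (about 4–12 N) within about 0.5 mm of its calculated seated height.
- **Appearance:** the final pictures show a straight, level stack with closed joints.
- **Clearance:** the gripper was well clear.
- **Bystanders:** none looks moved in the final pictures, but I did not measure them.

**What disagreed:** the two cameras put the base about 10 mm apart. In the final overlay, every model outline sits about 1.5 pixels above the matching part. The shift is about the same at every height, so I took it as calibration error rather than a bad fit. The contact heights were the main evidence that the parts are fully home.

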